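Cap a swab into its tube and present it to the inspection camera

ROBOT

A 7-joint arm with a two-finger parallel gripper is mounted at the origin on a cart in front of the work surface, level with it; the furniture and walls round the work are solid. World frame = base frame: x ahead of the robot, y to its left, z up, the work surface at z = 0. Lengths are in m, angles in rad, forces in N, time in s.
With the tool pointing down it reaches from about 0.35 to 0.9 m from the base axis. Payload 19.9 kg.
Tool frame: the origin (TCP) lies on the centre line of the jaws, within the pads' length; the fingertips stand 8 mm ahead of it and the grasp point (between the pads) lies 11 mm behind it (bot.finger_overhang is the y of the fingertips in the tool frame, in m); y points along the fingers, z is the direction in which the jaws open and shut, and the axes are right-handed (so a half turn about y gives the same grasp; the last joint's range is limited). The gripper opens to 85 mm and grips with 20 to 120 N. Pads are 22 mm wide; open, the fingers measure 114 mm over their backs; the gripper's body (76 mm by 85 mm) begins 54 mm behind the grasp point. The pads swing forward as they close: fully open they stand 13 mm farther back than shut.
Start: joints at [-1.268, 0.417, -0.01, 1.614, 0.005, 1.111, -0.053], TCP at [0.211, 0.588, 0.239] pointing down, gripper open.
Joint ranges: [-2.81, 2.81], [-0.39, 2.02], [-1.27, 1.25], [0.06, 2.57], [-1.19, 4.33], [0.19, 2], [-2.82, 2.82]. Speed limits (rad/s): [1.89, 1.89, 2.39, 2.39, 3.01, 3.01, 3.01].

INTERFACE

Orientations are given as [roll, pitch, yaw] about the fixed x, y, z axes, in that order (R = Rz(yaw) Ry(pitch) Rx(roll)).
In Python, from workcell import bot, effector, kin, status, vision, ticket, trace gives the robot as it stands. The module is installed in compiled form; this text tells all that it offers. Calls block until the motion is done:
- bot.goto(position, orientation): joint-space move of the TCP to a pose.
- bot.move_straight(position, attitude=None, v=0.15): straight line of the TCP; attitude=None keeps the orientation; v is the mean speed in m/s.
- bot.move_j(angles): joint-space move.
- effector.grip(opening): finger opening in m; the grip force is fixed at half the most; returns when the fingers have stopped.
- bot.sleep(seconds).
- kin.inverse_kinematics(position, orientation): joint angles nearest the present ones, or None.
- status.state(): the state.
- vision.read_camera(name): name is "scene" or "top" or "wrist"; returns a dict with "pixels" (480x640x3 uint8, blue, green, red), "K" (3x3 intrinsics, pixels), "rvec" (rotation vector, rad) and "tvec" (3), from world to camera coordinates, as OpenCV has them. Camera axes: x right, y down, z forward; pixel columns grow to the right and rows downward; lengths in m; the calibration is good to about 2 mm. The wrist camera is an equidistant fisheye: a pixel r from the principal point sees the ray r / f radians off the axis. A picture is of the moment at which its call begins. There is no depth.
A pose or a line that the arm cannot do raises bot.MotionError and nothing moves.
- ticket.close_job(): hands the job in, once; it reports no verdict.
Trained networks look in the newest picture that a camera, given by its name, has taken for a name from the list of things; names that differ only in an ending like _2 or _b are one class to them, and where a whole thing is asked for, a point or a joint stands for the part that bears it (a point fixed in the world has none). Each returns a list of dicts, best first, with "confidence" (0 to 1); they miss things now and then, are a little off and sometimes report something else, mostly with a low value. They report only what shows in the picture. A call takes as long as a camera call.
- trace(thing, camera): "region" (480x640 bool, what is visible of it) and "extent" ([left, top, right, bottom] in pixels, round what is visible of it).
The state is a dict: "time_s": time; "q": joint angles; "qd": joint speeds; "joint_efforts": joint torques, N m; "tcp_pos": TCP position; "orientation": TCP orientation; "ft_force": force on the tool from outside, world axes, zero at the start; "wrist_torque": the same for the moment, N m; "width": finger opening in m.
Only numpy, scipy, OpenCV 4.12 (cv2) and the standard library are available. Lean on these libraries where they do the work, as an engineer would, in place of code of your own. Each camera call takes 0.05 s, during which the arm holds its last target.

TASK

Take the orange-capped swab out of its stand and push it down into the open amber tube standing in the rack, until its cap sits fully home on the tube's rim. Then lift that tube out of the rack by its glass, swab and all, and present it to the inspection camera: middle of the tube at the camera's focus point, top end up, leaned over so that it is square to the camera's line of sight. Finish while still holding it there in the gripper, at rest; leave the capped tubes and the beaker alone and do not touch the camera.

Things in the scene. Friction and masses are not known exactly. Their poses are not given: they have to be found in the camera images.
- rack: blue two-deck tube rack, 62 x 164 x 78 mm (x, y, z), fixed to the bench; origin under its centre, y along its length (roughly away from the robot), z up. Tubes stand in the row of 18 mm square holes at x = -13 mm, at y = -60, -12 and +36 mm (which is where varies), bottoms 5 mm above the bench. Upper deck at 66 mm, end walls 78 mm high. Along the rack's x the tubes are free for fingers
- open_tube: the open tube of amber glass, no cap: 16 mm outside diameter, 100 mm long, mouth bore 12.5 mm, 30 g; stands loosely upright in the rack and its top 39 mm stand free above the upper deck; origin at the centre of its bottom end, z along the tube to the mouth
- tube_mouth (a point): centre of the amber tube's mouth, on the tube axis level with the rim, 100 mm from its bottom
- tube_mid (a point): middle of the amber tube on its axis, 50 mm from its bottom
- swab: the swab, 92 mm long, 20 g: white shaft 4.4 mm thick, 6 mm bud at its lower end, tapered orange plug (5.6 to 9.4 mm, 9 mm long) under an orange ribbed cap 17 mm wide, 22 mm high; origin at the bud's tip, z along the shaft to the cap. Starts upright in the stand. It sits loosely: pulling on the cap takes it out again, so the tube must be held by its glass
- swab_seat (a point): centre of the flat underside of the swab's cap, 70 mm from the bud's tip; it meets the tube's mouth when the swab is home. The cap reaches from here 22 mm up
- swab_stand: grey stand fixed to the bench: flat round foot 60 mm in diameter with an upright hollow column 14 mm in diameter and 82 mm high, on whose rim the swab's cap rests; origin at the centre of its underside, z up
- camera_head: grey inspection camera, 80 x 50 x 50 mm, facing more or less towards the robot and pitched 25 degrees down; origin at the centre of the lens front, 231 mm above the bench. -x is the line of sight, y is level, z points up, leaning 25 degrees away from the camera: the presented tube lies along this z. Its steel column stands 45 mm behind the lens front on a fixed round foot 100 mm wide
- focus_point (a point): the camera's focus point in the air, on the line of sight 120 mm in front of the lens, 180 mm above the bench
- red_tube: bystander: tube with red cap in the rack, 19 mm wide at the cap, 108 mm long; origin at the centre of its bottom end
- green_tube: bystander: tube with green cap in the rack, same size; origin at the centre of its bottom end
- beaker: bystander: clear glass beaker, 75 mm in diameter, 95 mm high; origin at the centre of its underside

How it is judged:
By the outcome, as a careful person would: the job done as asked, in the order asked, and still so for the second after the job is handed in, while the arm keeps its last pose, push and grip.
It also fails if it takes over 51 s, if anything falls off the work surface, if the arm or the gripper's body presses on something with over 40 N, if the wrist force passes 120 N, or if a joint passes its speed limit or range.

## Working session

There is one attempt and no reset: what is moved stays moved. The work goes in short steps, each a Python script; the robot and the scene stay as the last script left them, time stands still between calls to the robot, and variables do not carry over. Pictures are saved under pics/ and viewed, and the job is handed in when it is done.

```bash
mkdir -p pics; ls; cat > snap.py <<'E'
from workcell import bot, effector, kin, status, vision, ticket, trace
import numpy as np, cv2, pickle
E
python3 - <<'E'
from snap import *
d={}
for c in ["scene","top","wrist"]:
    r=vision.read_camera(c); d[c]=r
    cv2.imwrite(f"pics/a_{c}.png",r["pixels"])
    print(c,np.round(r["K"],1).tolist(),np.round(np.ravel(r["rvec"]),3),np.round(np.ravel(r["tvec"]),3))
print(status.state())
for c in ["scene","top"]:
    for t in ["rack","open_tube","swab","swab_stand","camera_head","red_tube","green_tube","beaker"]:
        print(c,t,[(round(x["confidence"],2),x["extent"]) for x in trace(t,c)][:2])
E
```

```text
pics
scene [[600.4, 0.0, 316.7], [0.0, 600.4, 233.6], [0.0, 0.0, 1.0]] [ 2.222  1.351 -0.425] [-0.252 -0.328  1.535]
top [[607.9, 0.0, 320.0], [0.0, 607.9, 247.0], [0.0, 0.0, 1.0]] [ 2.205 -2.016  0.21 ] [-0.031  0.563  1.336]
wrist [[371.6, 0.0, 323.5], [0.0, 371.6, 241.5], [0.0, 0.0, 1.0]] [-2.357 -1.659 -0.253] [-0.624 -0.039  0.38 ]
{'time_s': 0.15, 'q': array([-1.26749812,  0.41784839, -0.01032698,  1.61401112,  0.00470204,
        1.11072143, -0.05300108]), 'qd': array([ 1.05287495e-05, -1.73434762e-03, -3.18601623e-04, -1.35213025e-03,
       -2.67264786e-03, -1.60312118e-03, -3.27083291e-04]), 'joint_efforts': array([ 2.33051767e-03, -8.64733815e+01,  6.79000542e-01, -4.35048330e+01,
        1.89749541e-02,  5.84928232e-03,  6.69712222e-05]), 'tcp_pos': array([0.21116054, 0.58797602, 0.23880709]), 'orientation': array([-1.57175803e+00, -7.15716754e-05, -3.44768858e-01]), 'ft_force': array([-0.10209124,  1.30934518,  0.62688922]), 'wrist_torque': array([0.02464728, 0.05940141, 0.02805048]), 'width': 0.08576821455192267}
scene rack [(0.58, [165.7, 260.5, 259.5, 334.6])]
scene open_tube []
scene swab [(0.54, [318.0, 236.6, 321.6, 245.3])]
scene swab_stand [(0.8, [305.9, 246.4, 335.4, 279.6]), (0.15, [210.6, 279.4, 227.9, 307.4])]
scene camera_head [(0.84, [430.2, 216.6, 487.3, 261.5])]
scene red_tube [(0.65, [212.0, 279.1, 224.6, 306.0])]
scene green_tube [(0.71, [185.8, 289.8, 204.8, 317.3])]
scene beaker [(0.89, [275.5, 176.8, 311.3, 229.7])]
top rack [(0.89, [383.0, 247.2, 459.6, 293.9])]
top open_tube [(0.47, [395.7, 251.5, 402.0, 262.7])]
top swab [(0.49, [438.6, 259.0, 446.1, 265.2])]
top swab_stand [(0.95, [311.5, 251.8, 334.9, 271.3]), (0.41, [409.5, 255.5, 426.2, 267.1])]
top camera_head [(0.65, [243.2, 115.3, 268.2, 161.5])]
top red_tube [(0.65, [411.5, 253.8, 427.7, 262.2])]
top green_tube [(0.55, [438.0, 259.9, 448.8, 268.6])]
top beaker [(0.74, [298.1, 296.0, 329.5, 331.1])]
```

View pics/a_scene.png

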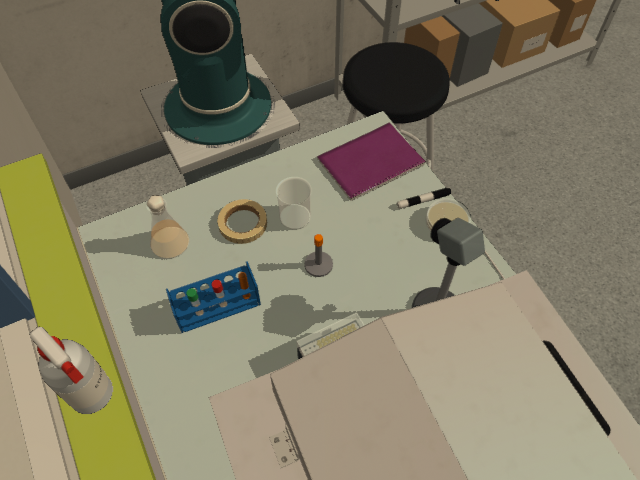

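View pics/a_top.png

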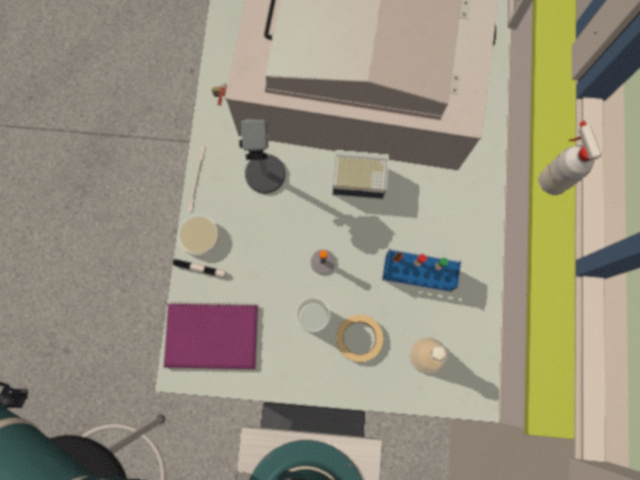

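View pics/a_wrist.png

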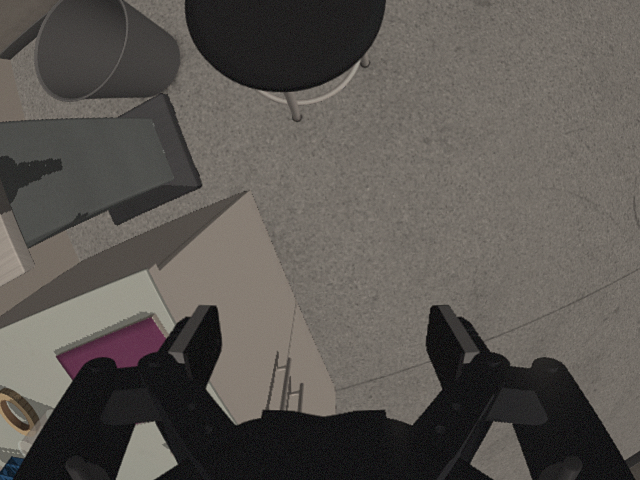

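```bash
cat > snap.py <<'E'
from workcell import bot, effector, kin, status, vision, ticket, trace
import numpy as np, cv2, pickle
from scipy.optimize import least_squares
from scipy.spatial.transform import Rotation as Rn
def ray(r,uv,fish=False):
    K=np.array(r["K"]);R=cv2.Rodrigues(np.array(r["rvec"],float))[0];t=np.ravel(r["tvec"])
    x=(uv[0]-K[0,2])/K[0,0];y=(uv[1]-K[1,2])/K[1,1]
    if fish:
        a=np.hypot(x,y); d=np.array([np.sin(a)*x/a,np.sin(a)*y/a,np.cos(a)])
    else: d=np.array([x,y,1.])
    d=R.T@d; return -R.T@t,d/np.linalg.norm(d)
def at_z(r,uv,z,fish=False):
    c,d=ray(r,uv,fish); return c+d*(z-c[2])/d[2]
def proj(r,P,fish=False):
    K=np.array(r["K"]);R=cv2.Rodrigues(np.array(r["rvec"],float))[0];t=np.ravel(r["tvec"])
    p=np.atleast_2d(P)@R.T+t
    if fish:
        h=np.hypot(p[:,0],p[:,1]);a=np.arctan2(h,p[:,2]);s=a/np.maximum(h,1e-9)
        return np.c_[K[0,0]*p[:,0]*s+K[0,2],K[1,1]*p[:,1]*s+K[1,2]]
    q=p[:,:2]/p[:,2:]; return q*[K[0,0],K[1,1]]+[K[0,2],K[1,2]]
def tri(obs):
    A=np.zeros((3,3));b=np.zeros(3)
    for r,uv,f in obs:
        c,d=ray(r,uv,f);M=np.eye(3)-np.outer(d,d);A+=M;b+=M@c
    return np.linalg.solve(A,b)
E
python3 - <<'E'
from snap import *
d={}
for c in ["scene","top"]: d[c]=vision.read_camera(c)
pickle.dump(d,open("d.pkl","wb"))
for c in d: print(c,ray(d[c],(320,240)))
m={}
for t in ["rack","swab","swab_stand","camera_head","open_tube","red_tube","green_tube","beaker"]:
    for c in d:
        L=trace(t,c)
        if L:
            ys,xs=np.nonzero(L[0]["region"]); m[t,c]=L[0]["region"]
            print(t,c,round(L[0]["confidence"],2),xs.mean().round(1),ys.mean().round(1),len(xs))
pickle.dump(m,open("m.pkl","wb"))
def crop(c,x0,y0,w,h,s,n):
    im=d[c]["pixels"][y0:y0+h,x0:x0+w]; cv2.imwrite(n,cv2.resize(im,None,fx=s,fy=s,interpolation=cv2.INTER_CUBIC))
crop("top",375,235,100,70,8,"pics/b_rt.png")
crop("scene",155,225,120,80+30,6,"pics/b_rs.png")
a=cv2.resize(d["top"]["pixels"][235:290,295:350],None,fx=7,fy=7,interpolation=cv2.INTER_CUBIC)
b=cv2.resize(d["scene"]["pixels"][228:283,293:348],None,fx=7,fy=7,interpolation=cv2.INTER_CUBIC)
cv2.imwrite("pics/b_sw.png",np.hstack([a,b]))
a=cv2.resize(d["top"]["pixels"][110:200,235:295],None,fx=6,fy=6,interpolation=cv2.INTER_CUBIC)
b=cv2.resize(d["scene"]["pixels"][210:300+10,410:495],None,fx=5,fy=5.4,interpolation=cv2.INTER_CUBIC)
cv2.imwrite("pics/b_cam.png",np.hstack([a,b[:540]]))
E
```

```text
scene (array([ 1.12895607, -0.29130359,  1.08028513]), array([-0.49358515,  0.25521478, -0.83140791]))
top (array([2.83067280e-01, 1.64505351e-04, 1.42192248e+00]), array([ 0.21249743,  0.01472628, -0.97705065]))
rack scene 0.93 213.5 299.4 3114
rack top 0.83 421.7 271.8 2063
swab scene 0.51 317.9 240.0 108
swab_stand scene 0.76 317.8 263.0 632
swab_stand top 0.96 322.5 262.5 384
camera_head scene 0.77 458.2 239.5 1808
camera_head top 0.89 255.1 138.8 961
open_tube scene 0.58 243.2 282.4 115
open_tube top 0.43 397.9 256.4 54
red_tube scene 0.65 457.8 239.2 1770
red_tube top 0.62 420.7 259.0 98
green_tube scene 0.64 193.5 298.6 168
beaker scene 0.68 294.0 201.7 1544
beaker top 0.65 312.9 313.9 917
```

View pics/b_rt.png

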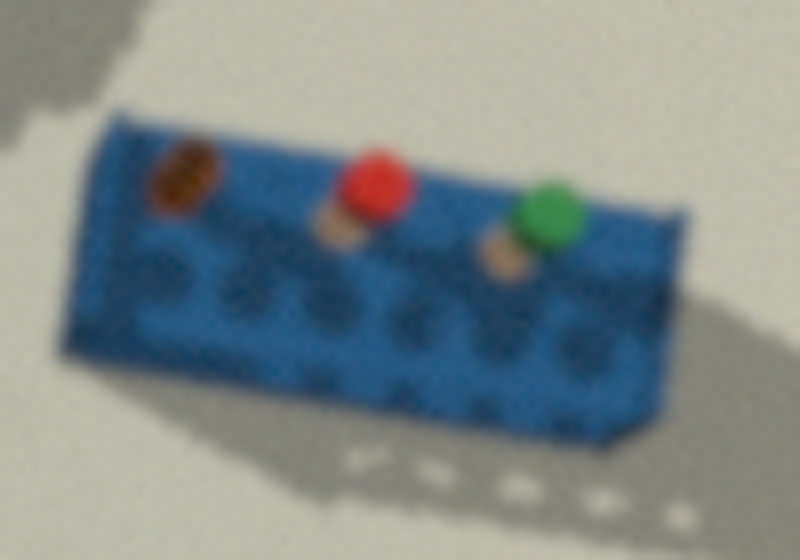

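View pics/b_rs.png

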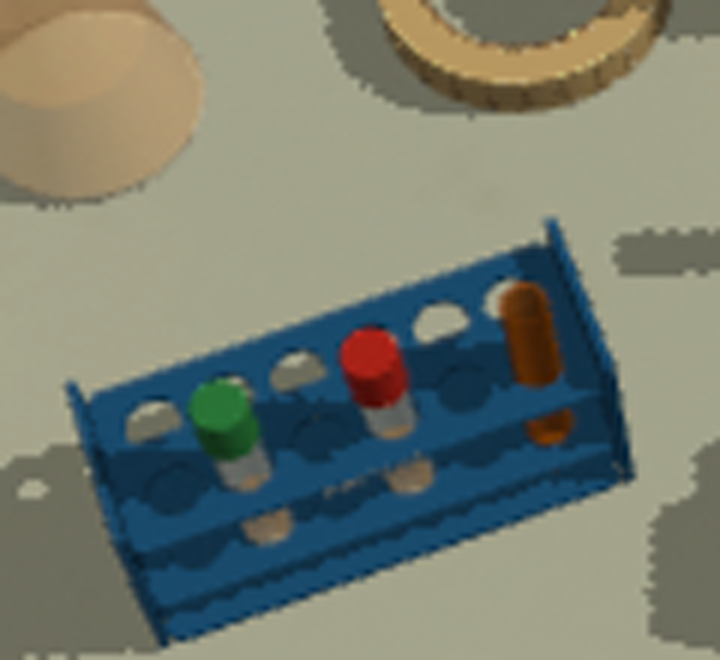

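View pics/b_sw.png

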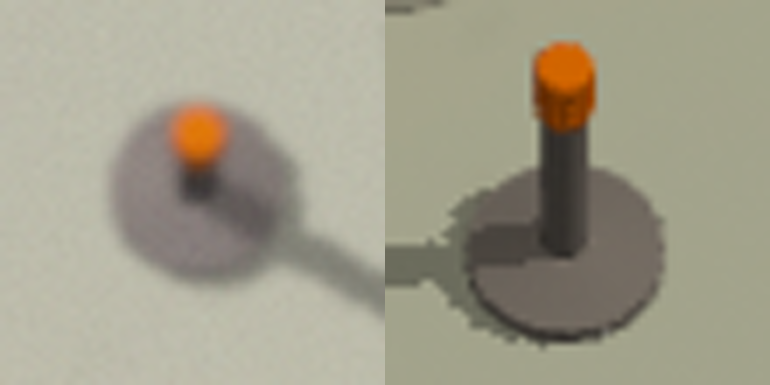

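View pics/b_cam.png

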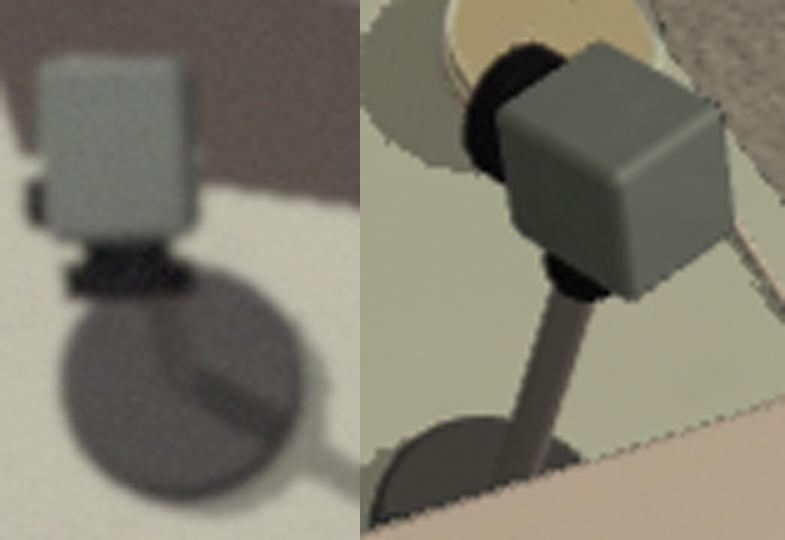

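```bash
python3 - <<'E'
from snap import *
d=pickle.load(open("d.pkl","rb"));m=pickle.load(open("m.pkl","rb"));S,T=d["scene"],d["top"]
P={"mouth":((399.6,255.0),(242.5,273.8),.105),"swabtop":((323.3,253.3),(318.7,237.1),.104),"red":((422.2,257.5),(216.7,283.7),.113),"green":((444.1,261.25),(191.7,291.7),.113),"foot":((322.5,262.5),(318.7,264.1),.004)}
for k,(a,b,z) in P.items():
    print(k,"tri",tri([(T,a,0),(S,b,0)]).round(4),"top",at_z(T,a,z).round(4),"scene",at_z(S,b,z).round(4))
# rack
def hullpts(p):
    x,y,w=p;R=Rn.from_euler('z',w).as_matrix()
    c=np.array([[sx*.031,sy*.082,z] for sx in(-1,1) for sy in(-1,1) for z in(0,.078)])
    return c@R.T+[x,y,0]
masks={}
for c in d:
    r=m["rack",c].astype(np.uint8);n,l,s,_=cv2.connectedComponentsWithStats(r);r=(l==1+np.argmax(s[1:,4])).astype(np.uint8)
    pts=cv2.findNonZero(r);h=cv2.convexHull(pts);M=np.zeros((480*4,640*4),np.uint8)
    cv2.fillConvexPoly(M,(h*4+2).astype(np.int32),1);masks[c]=M
def cost(p):
    t=0
    for c in d:
        uv=proj(d[c],hullpts(p));h=cv2.convexHull(((uv+.5)*4).round().astype(np.int32))
        M=np.zeros_like(masks[c]);cv2.fillConvexPoly(M,h,1)
        t+=1-(M&masks[c]).sum()/(M|masks[c]).sum()
    return t
from scipy.optimize import minimize
for w0 in(0,0.1,-.1,.2,-.2):
    r=minimize(cost,[.45,-.22,w0],method="Nelder-Mead",options=dict(initial_simplex=np.array([[.45,-.22,w0],[.47,-.22,w0],[.45,-.2,w0],[.45,-.22,w0+.1]]),maxiter=200));print(r.x,r.fun)
# camera
tc=[((42,60)),((183,60))]
sc=[(603,42,1,-1,1),(720,115,1,1,1)]
sp=lambda u,v:(410+(u-360)/5,210+v/5.4)
pix=dict(A=sp(603,42),B=sp(720,115),C=sp(620,183),D=sp(497,108),E=sp(637,300),F=sp(733,228))
print(pix)
f=at_z(T,(265.5,173.8),.005);print("camfoot",f)
# top face corners from scene, box local u(x back),v(y),w(z)
def box(p):
    x,y,yaw,b0,L,zc=p
    R=Rn.from_euler('zy',[yaw,.4363]).as_matrix() # local x back, pitched: -x looks down
    def q(a,b,c): return R@[b0+a*L,b*.025,zc+c*.025]+[x,y,.231]
    return q
print("x axis z comp",Rn.from_euler('zy',[0,.4363]).as_matrix()@[-1,0,0])
E
```

```text
mouth tri [ 0.5513 -0.1573  0.1067] top [ 0.5515 -0.158   0.105 ] scene [ 0.5504 -0.1567  0.105 ]
swabtop tri [0.5408 0.01   0.1018] top [0.5404 0.0101 0.104 ] scene [0.5421 0.0093 0.104 ]
red tri [ 0.5497 -0.2078  0.1079] top [ 0.5488 -0.2067  0.113 ] scene [ 0.5527 -0.2085  0.113 ]
green tri [ 0.5453 -0.2555  0.1101] top [ 0.5447 -0.255   0.113 ] scene [ 0.5471 -0.2555  0.113 ]
foot tri [ 0.5389  0.0107 -0.0031] top [0.5376 0.0108 0.004 ] scene [0.5427 0.0086 0.004 ]
[ 0.53283135 -0.21680947 -0.09298801] 0.13117964601923904
[ 0.53333089 -0.21731862 -0.07188028] 0.12854038552639868
[ 0.53338027 -0.21720714 -0.07180313] 0.13016041061447825
[ 0.53353855 -0.21705149 -0.09062452] 0.1318715916446257
[ 0.53310017 -0.21712351 -0.08934545] 0.13082032978207236
{'A': (458.6, 217.77777777777777), 'B': (482.0, 231.2962962962963), 'C': (462.0, 243.88888888888889), 'D': (437.4, 230.0), 'E': (465.4, 265.55555555555554), 'F': (484.6, 252.22222222222223)}
camfoot [0.74389049 0.16862063 0.005     ]
x axis z comp [-0.90632144  0.          0.42258898]
```

```bash
python3 - <<'E'
from snap import *
d=pickle.load(open("d.pkl","rb"));S,T=d["scene"],d["top"]
sp=lambda u,v:(410+(u-360)/5,210+v/5.4)
tp=lambda u,v:(235+u/6,110+v/6)
obs=[(S,sp(603,42),(0,1,1)),(S,sp(720,115),(1,1,1)),(S,sp(620,183),(1,-1,1)),(S,sp(497,108),(0,-1,1)),(S,sp(637,300),(1,-1,-1)),(S,sp(733,228),(1,1,-1)),
 (T,tp(42,60),(1,1,1)),(T,tp(183,60),(1,-1,1))]
def pts(p,abc):
    x,y,yaw,b0,L,zc=p
    R=Rn.from_euler('z',yaw).as_matrix()@Rn.from_euler('y',-.4363).as_matrix()
    return R@[b0+abc[0]*L,abc[1]*.025,zc+abc[2]*.025]+[x,y,.231]
F=np.array([.7439,.1686])
for kb in (.045,.045*.906):
  def f(p):
    r=[]
    for c,uv,abc in obs: r+=list(proj(c,pts(p,abc))[0]-uv)
    u=np.array([np.cos(p[2]),np.sin(p[2])])
    r+=list((np.array(p[:2])+kb*u-F)*600)
    return r
  s=least_squares(f,[.7,.17,.2,.03,.05,0]);print(s.x.round(4),np.round(s.fun,1))
  x,y,yaw=s.x[:3];L=np.array([x,y,.231]);R=(Rn.from_euler('z',yaw)*Rn.from_euler('y',-.4363)).as_matrix()
  print("focus",L-R[:,0]*.12, np.degrees(yaw))
  im=S["pixels"].copy();it=T["pixels"].copy()
E
```

```text
[ 0.6994  0.1621  0.146   0.0254  0.055  -0.0031] [ 0.4 -0.9  1.2 -2.7 -1.6 -0.1 -0.6  1.2 -1.4  2.4  1.6  0.5 -1.1  0.7
  0.4 -0.6 -0.   0. ]
focus [0.59176534 0.1463121  0.18028932] 8.3655263913896
[ 0.7036  0.1628  0.146   0.0216  0.055  -0.0013] [ 0.4 -0.9  1.2 -2.7 -1.6 -0.1 -0.6  1.2 -1.4  2.4  1.6  0.5 -1.1  0.7
  0.4 -0.6 -0.   0. ]
focus [0.59595033 0.14692751 0.18028932] 8.365527035932706
```

```bash
python3 - <<'E'
from snap import *
for psi in (-np.pi/2-.075,np.pi/2-.075):
    for p in [(.541,.0095,.25),(.541,.0095,.093),(.551,-.1575,.2),(.42,.1,.3)]:
        q=kin.inverse_kinematics(p,[-np.pi/2,0,psi]);print(psi,p,None if q is None else np.round(q,2))
# presentation candidates
F=np.array([.5918,.1463,.1803]);yaw=.146
Rc=(Rn.from_euler('z',yaw)*Rn.from_euler('y',-.4363)).as_matrix()
z=Rc[:,2];
for th in (50,60):
  for az in range(0,360,30):
    # horizontal-ish dir perpendicular to tube: h
    h=np.cos(np.radians(az))*Rc[:,0]+np.sin(np.radians(az))*Rc[:,1]
    a=-z*np.cos(np.radians(th))+h*np.sin(np.radians(th))
    for s in(1,-1):
        j=s*np.cross(z,h); R=np.c_[np.cross(a,j),a,j]
        g=F+z*.033; tcp=g+a*.011
        rpy=Rn.from_matrix(R).as_euler('xyz')
        q=kin.inverse_kinematics(tcp,rpy)
        if q is not None: print(th,az,s,np.round(q,2))
# rack pick
for th in (50,60):
    w=-.075; ydir=np.array([-np.sin(w),np.cos(w),0]) # +y world-ish
    a=-np.array([0,0,1])*np.cos(np.radians(th))-ydir*np.sin(np.radians(th))
    for s in(1,-1):
        j=s*np.array([np.cos(w),np.sin(w),0]);R=np.c_[np.cross(a,j),a,j]
        for dz in(0,.12):
            tcp=np.array([.551,-.1575,.088+dz])+a*.011
            q=kin.inverse_kinematics(tcp,Rn.from_matrix(R).as_euler('xyz'));print("pick",th,s,dz,None if q is None else np.round(q,2))
E
```

```text
-1.6457963267948965 (0.541, 0.0095, 0.25) [-0.61  0.3   0.65  1.83 -0.2   1.08  0.04]
-1.6457963267948965 (0.541, 0.0095, 0.093) [-0.52  0.52  0.56  1.95 -0.39  0.77  0.19]
-1.6457963267948965 (0.551, -0.1575, 0.2) [-0.49  0.54  0.97  1.81 -0.5   1.07  0.59]
-1.6457963267948965 (0.42, 0.1, 0.3) [-0.83 -0.01  0.53  2.    0.01  1.15 -0.38]
1.4957963267948966 (0.541, 0.0095, 0.25) [ 0.77  0.45 -1.08  1.79  0.43  1.17  2.62]
1.4957963267948966 (0.541, 0.0095, 0.093) [ 0.73  0.74 -1.09  1.91  0.8   1.    2.34]
1.4957963267948966 (0.551, -0.1575, 0.2) [-0.56  0.6   1.08  1.81 -0.59  1.1  -2.48]
1.4957963267948966 (0.42, 0.1, 0.3) [-0.55 -0.    0.25  1.99  0.    1.15  2.76]
50 0 1 [-0.72  0.47  0.33  2.49  2.88  1.07 -1.66]
50 0 -1 [ 0.53  0.76 -1.09  2.45  2.76  1.26  2.3 ]
50 30 1 [-0.9   0.68  0.96  2.44  3.74  1.33 -1.96]
50 30 -1 [ 0.86  0.73 -1.09  2.4   3.4   0.71  2.35]
50 60 1 [-0.76  0.76  1.08  2.24  4.29  1.54 -1.86]
50 60 -1 [-0.76  0.76  1.08  2.24  4.29  1.54  1.28]
50 90 1 [ 0.11  0.48 -0.01  1.95 -1.19  1.06 -1.87]
50 90 -1 [ 0.11  0.48 -0.01  1.95 -1.19  1.06  1.27]
50 120
[... 1887 characters left out ...]
.77  1.04  1.46  1.75]
60 300 1 [-1.27  0.69  0.6   2.08  1.28  0.99 -1.42]
60 300 -1 [-0.72  0.6  -0.08  2.06  1.49  1.35  1.68]
60 330 1 [-1.26  0.7   0.61  2.35  2.04  1.01 -1.8 ]
60 330 -1 [-0.72  0.58 -0.01  2.33  2.07  1.33  1.56]
pick 50 1 0 [-0.66  0.83  0.66  1.91  0.54  0.81 -0.63]
pick 50 1 0.12 [-0.71  0.61  0.72  1.88  0.58  0.99 -0.51]
pick 50 -1 0 [-0.28  0.71  0.14  1.89  0.91  1.04  2.23]
pick 50 -1 0.12 [-0.25  0.5   0.11  1.87  0.87  1.2   2.4 ]
pick 60 1 0 [-0.74  0.94  0.71  1.88  0.59  0.88 -0.73]
pick 60 1 0.12 [-0.79  0.72  0.78  1.88  0.64  1.03 -0.61]
pick 60 -1 0 [-0.3   0.78  0.11  1.87  1.01  1.18  2.11]
pick 60 -1 0.12 [-0.26  0.57  0.06  1.87  1.    1.32  2.27]
```

```bash
python3 - <<'E'
from snap import *
o=[-np.pi/2,0,-np.pi/2-.075]
bot.goto([.42,.10,.30],o); print(status.state()["time_s"])
bot.goto([.541,.0095,.17],o); bot.sleep(.2)
s=status.state();print(s["time_s"],s["tcp_pos"],s["ft_force"],s["q"].round(2))
r=vision.read_camera("wrist");pickle.dump(r,open("w1.pkl","wb"));cv2.imwrite("pics/c_w.png",r["pixels"])
for t in ["swab","swab_stand","open_tube","camera_head"]: print(t,[(round(x["confidence"],2),x["extent"]) for x in trace(t,"wrist")][:2])
print(proj(r,[[.541,.0095,.104],[.541,.0095,.082],[.551,-.1575,.105],[.6994,.1621,.231],s["tcp_pos"]],True))
E
```

```text
3.7833
4.8 [0.5410484  0.01069121 0.17106037] [-0.66311597  0.55800719  0.8330522 ] [-0.61  0.41  0.67  1.91 -0.32  0.93  0.14]
swab [(0.94, [311.8, 243.0, 339.9, 278.5])]
swab_stand [(0.95, [289.3, 185.7, 361.0, 254.8])]
open_tube []
camera_head []
[[323.5107621  265.02128471]
 [323.43836701 252.74258496]
 [351.03252849 456.10056478]
 [722.5688521  -43.78121179]
 [323.75793301 319.81089198]]
```

View pics/c_w.png

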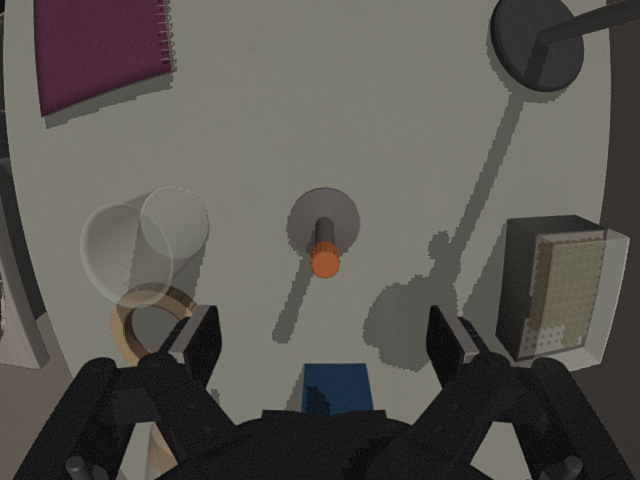

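```bash
python3 - <<'E'
from snap import *
r=pickle.load(open("w1.pkl","rb"))
print("cap",at_z(r,(325.5,263.5),.104,True),"foot",at_z(r,(538,42),.006,True), "swabfoot",at_z(r,(323.3,220),.005,True))
o=[-np.pi/2,0,-np.pi/2-.075]
bot.move_straight([.5418,.010,.093],o,v=.08)
s=status.state();print(s["time_s"],s["tcp_pos"],s["ft_force"])
effector.grip(0.0);bot.sleep(.2)
s=status.state();print(s["time_s"],s["tcp_pos"],s["ft_force"],s["width"])
bot.move_straight([.5418,.010,.205],o,v=.1)
bot.sleep(.2)
s=status.state();print(s["time_s"],s["tcp_pos"],s["ft_force"],s["width"])
for c in ("wrist","scene"):
    r=vision.read_camera(c);pickle.dump(r,open(f"w2{c}.pkl","wb"))
    cv2.imwrite(f"pics/d_{c}.png",r["pixels"])
E
```

```text
cap [0.54222066 0.01035826 0.104     ] foot [0.74414689 0.16506008 0.006     ] swabfoot [0.54120786 0.01191298 0.005     ]
6.1667 [0.5421241  0.00997097 0.09345308] [-0.29591556 -0.16523135 -0.08847919]
7.025 [0.54188115 0.01001784 0.09322805] [-0.90528002  0.2482532   4.68113064] 0.013905914641609179
8.4917 [0.54165387 0.00992205 0.20464188] [-0.23341297 -0.1166987   0.13025865] 0.013507645738632067
```

View pics/d_wrist.png

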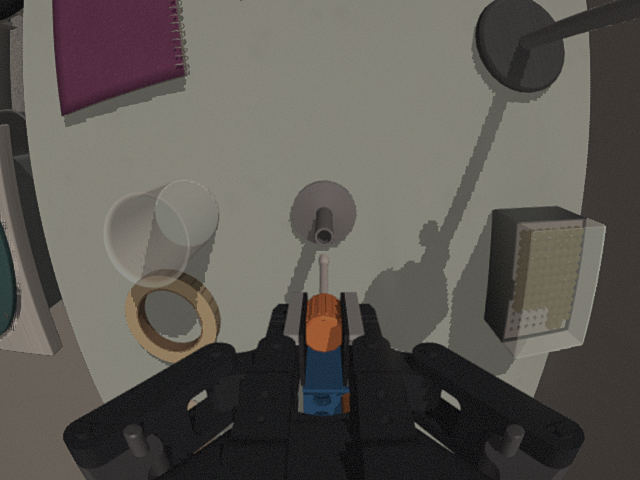

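View pics/d_scene.png

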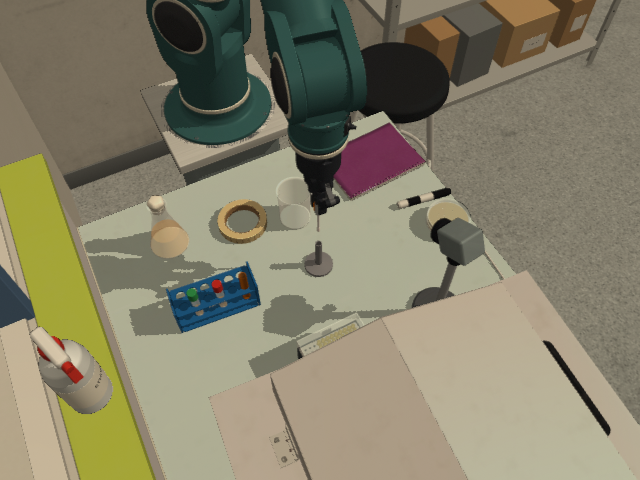

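```bash
python3 - <<'E'
from snap import *
r=pickle.load(open("w2wrist.pkl","rb"))
print("bud",at_z(r,(324,259),.1234+.003,True),"rim",at_z(r,(323.5,235.5),.082,True))
o=[-np.pi/2,0,-np.pi/2-.075]
bot.move_straight([.5418,.010,.235],o,v=.12)
bot.move_straight([.551,-.1575,.235],o,v=.12);bot.sleep(.3)
s=status.state();print(s["time_s"],s["tcp_pos"],s["ft_force"],s["width"])
for c in ("wrist","scene","top"):
    r=vision.read_camera(c);pickle.dump(r,open(f"w3{c}.pkl","wb"))
    cv2.imwrite(f"pics/e_{c}.png",r["pixels"])
    if c=="wrist":
        cv2.imwrite("pics/e_wz.png",cv2.resize(r["pixels"][180:330,250:400],None,fx=4,fy=4,interpolation=cv2.INTER_CUBIC))
        print(proj(r,[[.551,-.1575,.105],[.551,-.1575,.235-.0812]],True))
    if c=="scene": cv2.imwrite("pics/e_sz.png",cv2.resize(r["pixels"][200:320,170:290],None,fx=5,fy=5,interpolation=cv2.INTER_CUBIC))
E
```

```text
bud [0.54171271 0.00825559 0.1264    ] rim [0.54155263 0.01015007 0.082     ]
10.8417 [ 0.55105911 -0.15727149  0.23503437] [ 0.60014379 -0.08913841  0.30505685] 0.014080082574416211
[[323.51017707 233.32918497]
 [323.57085602 255.20762193]]
```

View pics/e_wz.png

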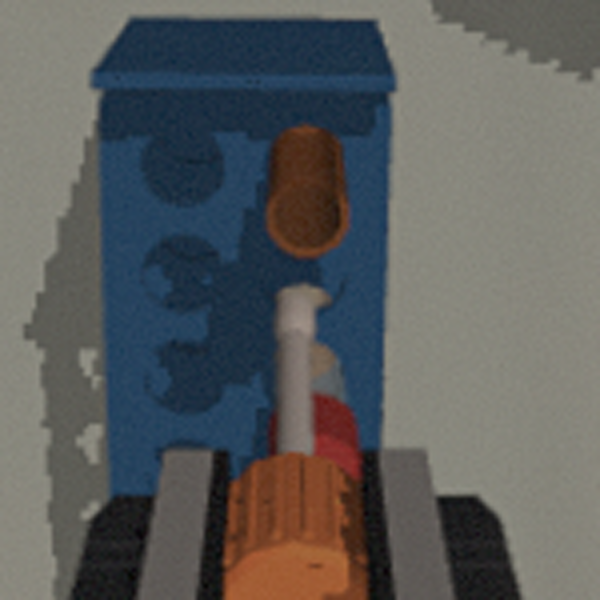

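View pics/e_sz.png

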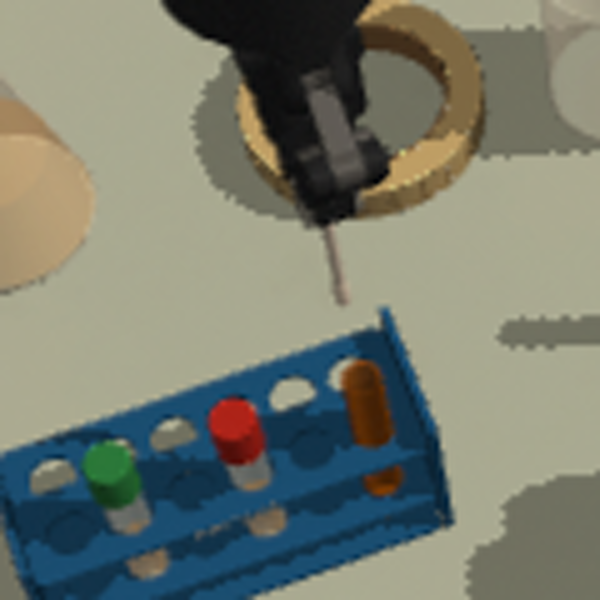

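```bash
python3 - <<'E'
from snap import *
r=pickle.load(open("w3wrist.pkl","rb"));s=status.state()
M=at_z(r,(326.75,234),.105,True);B=at_z(r,(325,254),.235-.0812+.003,True);print("mouth",M,"bud",B)
o=[-np.pi/2,0,-np.pi/2-.075]
t=np.array([.551,-.1575])+(M-B)[:2]
print("target",t)
bot.move_straight([t[0],t[1],.205],o,v=.1);bot.sleep(.3)
s=status.state();print(s["time_s"],s["tcp_pos"],s["ft_force"])
r=vision.read_camera("wrist");pickle.dump(r,open("w4.pkl","wb"))
cv2.imwrite("pics/f_wz.png",cv2.resize(r["pixels"][180:330,250:400],None,fx=4,fy=4,interpolation=cv2.INTER_CUBIC))
E
```

```text
mouth [ 0.55335957 -0.15819454  0.105     ] bud [ 0.55199816 -0.15573421  0.1568    ]
target [ 0.5523614  -0.15996033]
11.7417 [ 0.55252657 -0.15993884  0.20539971] [-0.04147249  0.53525167 -0.21473804]
```

View pics/f_wz.png

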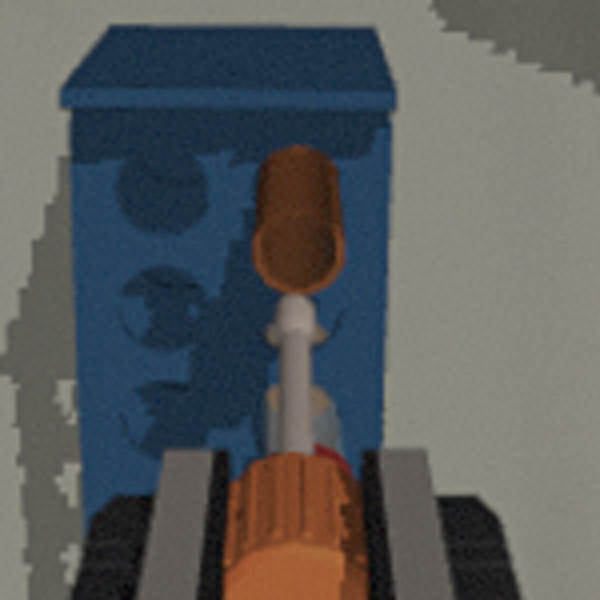

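```bash
python3 - <<'E'
from snap import *
r=pickle.load(open("w4.pkl","rb"))
M=at_z(r,(324.75,242),.105,True);B=at_z(r,(324.25,258.25),.1272,True);print("mouth",M,"bud",B,(M-B)[:2])
o=[-np.pi/2,0,-np.pi/2-.075]
p=status.state()["tcp_pos"]
t=np.array([.5524,-.1600])+(M-B)[:2]*.7
bot.move_straight([t[0],t[1],.184],o,v=.06);bot.sleep(.2)
s=status.state();print(s["time_s"],s["tcp_pos"],s["ft_force"])
r=vision.read_camera("wrist");pickle.dump(r,open("w4.pkl","wb"))
a=cv2.resize(r["pixels"][200:300,280:370],None,fx=5,fy=5,interpolation=cv2.INTER_CUBIC)
r=vision.read_camera("scene")
b=cv2.resize(r["pixels"][230:300,200:270],None,fx=5,fy=500/70,interpolation=cv2.INTER_CUBIC)
cv2.imwrite("pics/g.png",np.hstack([a,b]))
E
```

```text
mouth [ 0.55352842 -0.15772646  0.105     ] bud [ 0.55287372 -0.16111964  0.1272    ] [0.0006547  0.00339318]
12.4917 [ 0.55297645 -0.1577097   0.1842596 ] [-0.46715237 -0.78184333  0.57296464]
```

View pics/g.png

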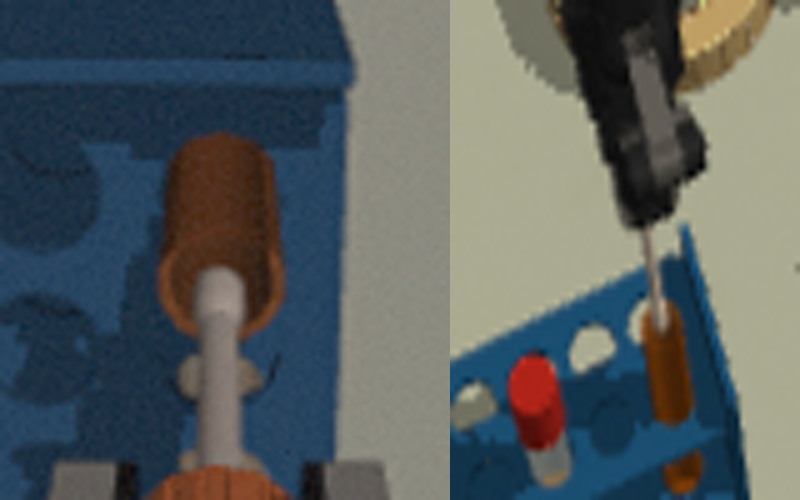

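```bash
python3 - <<'E'
from snap import *
o=[-np.pi/2,0,-np.pi/2-.075]
for z in (.178,.172,.160,.145,.133):
    bot.move_straight([.5533,-.1578,z],o,v=.06)
    s=status.state();print(s["time_s"].__round__(2),s["tcp_pos"].round(4),s["ft_force"].round(1),round(s["width"],4))
    if np.abs(s["ft_force"]).max()>6: print("stop");break
r=vision.read_camera("wrist");pickle.dump(r,open("w4.pkl","wb"))
a=cv2.resize(r["pixels"][200:300,280:370],None,fx=5,fy=5,interpolation=cv2.INTER_CUBIC)
r=vision.read_camera("scene")
b=cv2.resize(r["pixels"][230:300,200:270],None,fx=5,fy=500/70,interpolation=cv2.INTER_CUBIC)
cv2.imwrite("pics/h.png",np.hstack([a,b]))
E
```

```text
12.84 [ 0.5531 -0.1577  0.1775] [ 0.9 -0.5  0.1] 0.0137
13.09 [ 0.5531 -0.1578  0.1716] [-0.  -0.5  0.4] 0.0138
13.44 [ 0.5531 -0.1578  0.1596] [ 0.6 -0.4  0.1] 0.0137
13.84 [ 0.5531 -0.1578  0.1446] [ 0.3 -0.3 -0.2] 0.0135
14.19 [ 0.5531 -0.1578  0.1326] [ 0.   0.3 -0.7] 0.014
```

View pics/h.png

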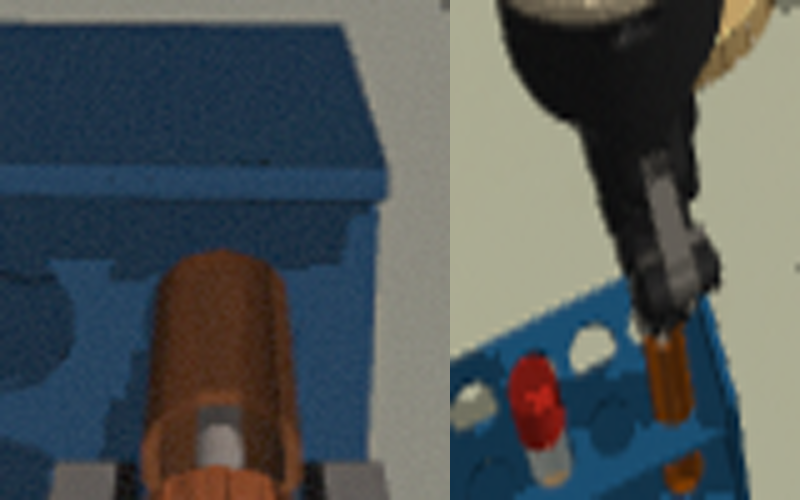

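```bash
python3 - <<'E'
from snap import *
o=[-np.pi/2,0,-np.pi/2-.075]
for z in (.126,.122,.1195,.118,.117,.116,.115,.114,.113):
    bot.move_straight([.5533,-.1578,z],o,v=.03)
    s=status.state();print(s["time_s"].__round__(2),s["tcp_pos"].round(4),s["ft_force"].round(1),round(s["width"],4))
    if np.abs(s["ft_force"][2])>14 or np.abs(s["ft_force"][:2]).max()>8: print("stop");break
r=vision.read_camera("wrist");pickle.dump(r,open("w5.pkl","wb"))
a=cv2.resize(r["pixels"][200:350,280:370],None,fx=5,fy=4,interpolation=cv2.INTER_CUBIC)
r=vision.read_camera("scene")
b=cv2.resize(r["pixels"][230:300,200:270],None,fx=5,fy=600/70,interpolation=cv2.INTER_CUBIC)
cv2.imwrite("pics/i.png",np.hstack([a,b]))
E
```

```text
14.68 [ 0.5532 -0.1578  0.1258] [ 0.6 -0.5 -0.5] 0.0138
14.96 [ 0.5532 -0.1578  0.1218] [0.5 0.2 0.1] 0.0135
15.21 [ 0.5532 -0.1578  0.1193] [ 0.  -0.3  0.1] 0.0136
15.46 [ 0.5533 -0.1578  0.1179] [-0.5  0.5 -0. ] 0.0135
15.71 [ 0.5533 -0.1578  0.1169] [-0.1 -0.5  0. ] 0.0133
15.96 [ 0.5533 -0.1578  0.1159] [-0.5 -0.2 -0.7] 0.0137
16.21 [ 0.5539 -0.1581  0.1156] [-0.7 -0.4  8.5] 0.0138
16.46 [ 0.5546 -0.1584  0.1154] [-1.  -0.1 19.1] 0.014
stop
```

View pics/i.png

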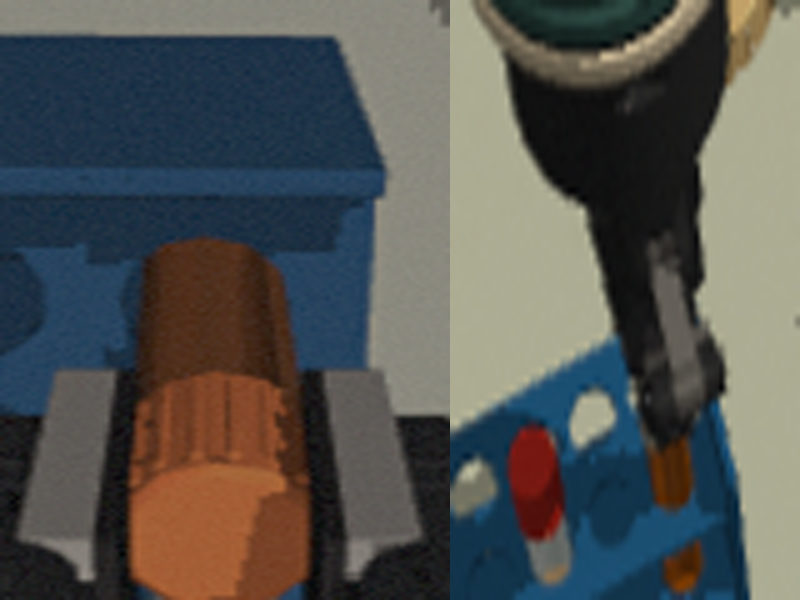

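```bash
cat >> snap.py <<'E'
W=-.075
def pickpose(th,s,g):
    ydir=np.array([-np.sin(W),np.cos(W),0]);th=np.radians(th)
    a=-np.array([0,0,1])*np.cos(th)-ydir*np.sin(th); j=s*np.array([np.cos(W),np.sin(W),0])
    R=np.c_[np.cross(a,j),a,j]; return np.array(g)+a*.011,Rn.from_matrix(R).as_euler('xyz'),a,R
def show(tag):
    s=status.state();print(tag,round(s["time_s"],2),s["tcp_pos"].round(4),s["ft_force"].round(1),round(s["width"],4))
E
python3 - <<'E'
from snap import *
o=[-np.pi/2,0,-np.pi/2-.075]
effector.grip(.05); show("open")
p=status.state()["tcp_pos"]
bot.move_straight([.5533,-.1578,.25],o,v=.12);bot.sleep(.2);show("up")
r=vision.read_camera("wrist");pickle.dump(r,open("w6.pkl","wb"))
cv2.imwrite("pics/j_w.png",cv2.resize(r["pixels"][150:450,220:430],None,fx=2.6,fy=2,interpolation=cv2.INTER_CUBIC))
rs=vision.read_camera("scene");rt=vision.read_camera("top");pickle.dump((rs,rt),open("w6b.pkl","wb"))
b=cv2.resize(rs["pixels"][240:310,200:270],None,fx=6,fy=6,interpolation=cv2.INTER_CUBIC)
cv2.imwrite("pics/j_s.png",b)
print(proj(r,[[.5533,-.158,.127],[.5533,-.158,.105]],True))
for s in(1,-1):
    for bk in(0,.12):
        tcp,rpy,a,R=pickpose(65,s,[.5533,-.158,.088]);q=kin.inverse_kinematics(tcp-a*bk,rpy);print(s,bk,None if q is None else np.round(q,2))
print(status.state()["q"].round(2))
E
```

```text
open 17.0 [ 0.5532 -0.1578  0.1139] [0.4 1.  0.1] 0.05
up 18.48 [ 0.5531 -0.1578  0.2496] [ 0.6 -0.1  0.1] 0.0501
[[323.9220919  236.07711374]
 [323.89214673 228.07234491]]
1 0 [-0.9   1.14  0.94  1.87  0.33  0.82 -0.55]
1 0.12 [-1.03  1.04  0.91  1.79  0.33  1.06 -0.56]
-1 0 [-0.41  0.85  0.24  1.85  0.98  1.18  2.1 ]
-1 0.12 [-0.49  0.78  0.12  1.77  0.89  1.4   2.14]
[-0.36  0.4   0.75  1.75 -0.3   1.12  0.41]
```

View pics/j_w.png

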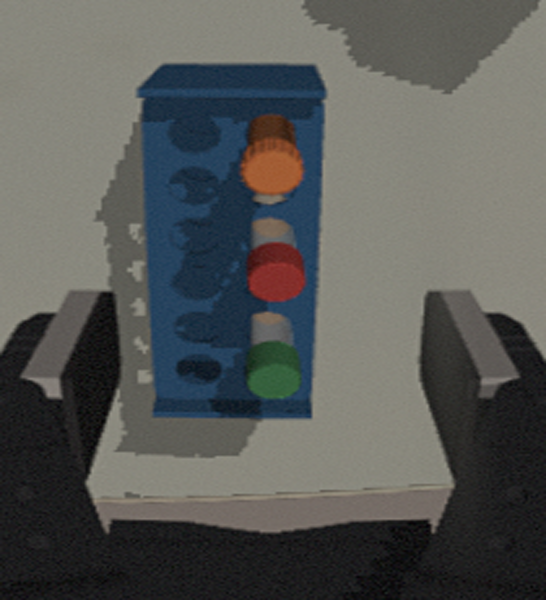

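View pics/j_s.png

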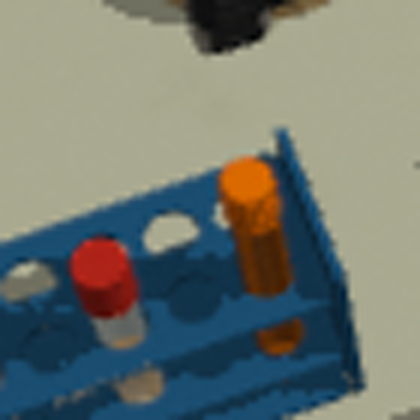

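```bash
python3 - <<'E'
from snap import *
r=pickle.load(open("w6.pkl","rb"));print("cap",at_z(r,(325,232.5),.127,True))
g=[.5537,-.1575,.088]
tcp,rpy,a,R=pickpose(65,-1,g)
pre=tcp-a*.10
bot.goto(pre+[0,0,.08],rpy);show("hi")
bot.move_straight(pre,rpy,v=.15);bot.sleep(.2);show("pre")
r=vision.read_camera("wrist");pickle.dump(r,open("w7.pkl","wb"));cv2.imwrite("pics/k_w.png",r["pixels"])
rs=vision.read_camera("scene")
cv2.imwrite("pics/k_s.png",cv2.resize(rs["pixels"][150:350,150:400],None,fx=3,fy=3,interpolation=cv2.INTER_CUBIC))
print(proj(r,[[.5537,-.1575,.127],[.5537,-.1575,.105],[.5537,-.1575,.066]],True))
E
```

```text
cap [ 0.55427318 -0.15537758  0.127     ]
hi 20.29 [ 0.5596 -0.0776  0.2058] [-0.3  0.  -0.6] 0.0504
pre 21.18 [ 0.5601 -0.077   0.1264] [-0.3  0.1 -0. ] 0.0499
[[323.85042731 202.82045209]
 [323.89829348 232.03300212]
 [323.96602905 275.46532412]]
```

View pics/k_w.png

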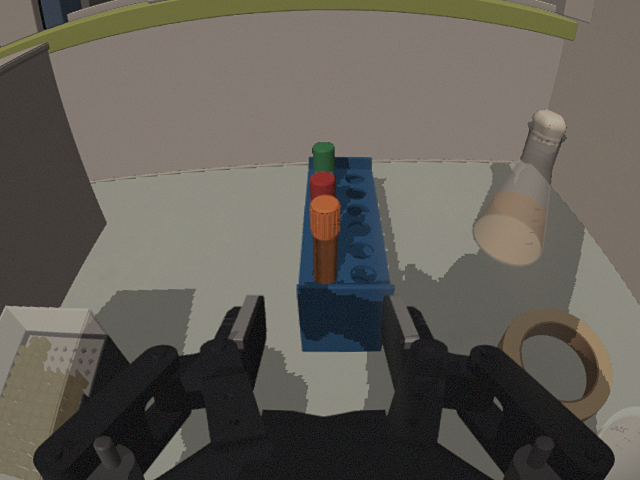

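View pics/k_s.png

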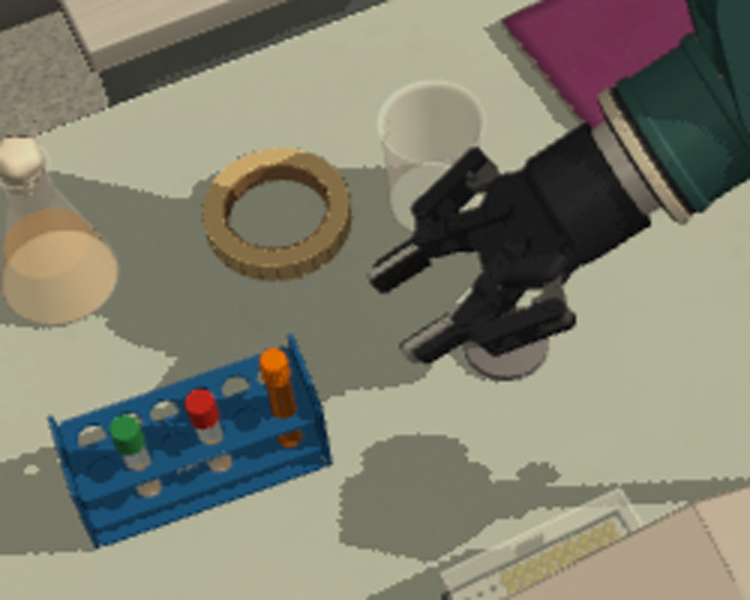

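```bash
python3 - <<'E'
from snap import *
g=[.5540,-.157,.088]
tcp,rpy,a,R=pickpose(65,-1,g)
bot.move_straight(tcp,rpy,v=.08);bot.sleep(.2);show("at")
s=status.state()
r=vision.read_camera("wrist");pickle.dump(r,open("w8.pkl","wb"));
im=cv2.resize(r["pixels"][130:380,220:430],None,fx=2.,fy=2,interpolation=cv2.INTER_CUBIC)
rs=vision.read_camera("scene")
b=cv2.resize(rs["pixels"][240:320,190:290],None,fx=3.8,fy=500/80,interpolation=cv2.INTER_CUBIC)
cv2.imwrite("pics/l.png",np.hstack([im,b]))
print(proj(r,[[.554,-.157,.127],[.554,-.157,.105],[.554,-.157,.066]],True))
E
```

```text
at 22.87 [ 0.5534 -0.1667  0.0834] [-0.1  0.4 -0.1] 0.0496
[[323.24479926 264.72354912]
 [323.32188803 307.9983433 ]
 [323.42089707 361.7228447 ]]
```

View pics/l.png

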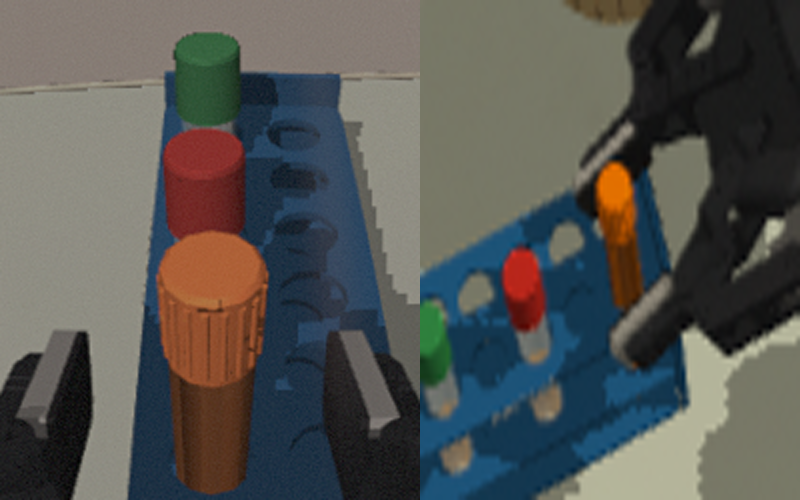

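```bash
python3 - <<'E'
from snap import *
g=[.5531,-.157,.088]
tcp,rpy,a,R=pickpose(65,-1,g)
bot.move_straight(tcp,rpy,v=.05)
effector.grip(0.0);bot.sleep(.2);show("grip")
r=vision.read_camera("wrist");pickle.dump(r,open("w9.pkl","wb"));
im=cv2.resize(r["pixels"][130:380,220:430],None,fx=2.,fy=2,interpolation=cv2.INTER_CUBIC)
rs=vision.read_camera("scene")
b=cv2.resize(rs["pixels"][240:320,190:290],None,fx=3.8,fy=500/80,interpolation=cv2.INTER_CUBIC)
cv2.imwrite("pics/m.png",np.hstack([im,b]))
E
```

```text
grip 23.83 [ 0.5524 -0.1669  0.0834] [0.3 0.1 1.6] 0.0143
```

View pics/m.png

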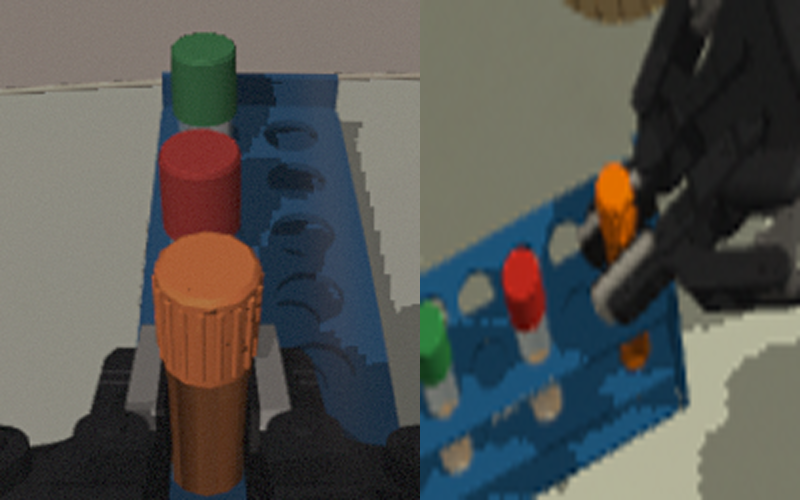

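```bash
python3 - <<'E'
from snap import *
g=[.5531,-.157,.088]
tcp,rpy,a,R=pickpose(65,-1,g)
bot.move_straight(tcp+[0,0,.02],rpy,v=.06);show("l1")
bot.move_straight(tcp+[0,0,.115],rpy,v=.12);bot.sleep(.2);show("l2")
for c in ("wrist","scene","top"):
    r=vision.read_camera(c);pickle.dump(r,open(f"w10{c}.pkl","wb"))
    if c=="wrist": A=cv2.resize(r["pixels"][130:380,220:430],None,fx=2.,fy=2)
    if c=="scene": B=cv2.resize(r["pixels"][200:320,170:290],None,fx=3.1,fy=500/120,interpolation=cv2.INTER_CUBIC)
cv2.imwrite("pics/n.png",np.hstack([A,B]))
F=np.array([.5918,.1463,.1803]);yaw=.146
Rc=(Rn.from_euler('z',yaw)*Rn.from_euler('y',-.4363)).as_matrix();z=Rc[:,2]
for az in(255,270,285):
    h=np.cos(np.radians(az))*Rc[:,0]+np.sin(np.radians(az))*Rc[:,1];th=np.radians(65)
    a=-z*np.cos(th)+h*np.sin(th);j=-np.cross(z,h);R=np.c_[np.cross(a,j),a,j]
    q=kin.inverse_kinematics(F+z*.033+a*.011,Rn.from_matrix(R).as_euler('xyz'));print(az,None if q is None else np.round(q,2))
print(status.state()["q"].round(2))
E
```

```text
l1 24.42 [ 0.5525 -0.1669  0.1037] [ 0.6 -0.6 -1.3] 0.014
l2 25.56 [ 0.5522 -0.167   0.1977] [-0.7  0.2 -0.9] 0.0145
255 [-0.71  0.72  0.06  1.59  0.81  1.57  1.78]
270 [-0.77  0.69  0.06  1.74  1.    1.49  1.76]
285 [-0.83  0.67  0.07  1.89  1.21  1.41  1.72]
[-0.37  0.63  0.17  1.86  1.    1.33  2.24]
```

View pics/n.png

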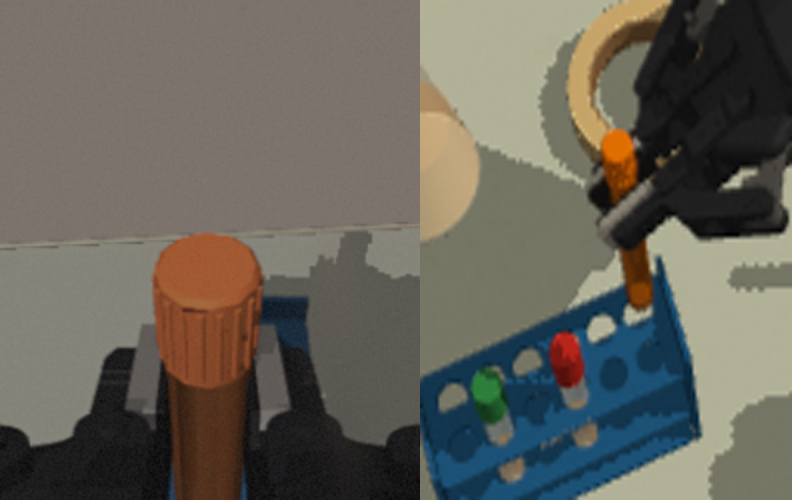

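```bash
cat >> snap.py <<'E'
def present(F,yaw,az,s=-1,th=65,gz=.033,gx=0.0,pitch=.4363):
    Rc=(Rn.from_euler('z',yaw)*Rn.from_euler('y',-pitch)).as_matrix();z=Rc[:,2]
    h=np.cos(np.radians(az))*Rc[:,0]+np.sin(np.radians(az))*Rc[:,1];t=np.radians(th)
    a=-z*np.cos(t)+h*np.sin(t);j=s*np.cross(z,h);R=np.c_[np.cross(a,j),a,j]
    return np.array(F)+z*gz+h*gx+a*.011,Rn.from_matrix(R).as_euler('xyz'),Rc
E
python3 - <<'E'
from snap import *
F0=np.array([.5918,.1463,.1803]);yaw=.146
tcp,rpy,Rc=present(F0-[.05,0,-.02],yaw,320)
q=kin.inverse_kinematics(tcp,rpy);print(None if q is None else np.round(q,2))
via,vr,_=present(F0-[.05,.12,-.04],yaw,285)
print(kin.inverse_kinematics(via,vr))
bot.goto(via,vr);show("via")
bot.goto(tcp,rpy);bot.sleep(.3);show("view")
for c in ("wrist","scene","top"):
    r=vision.read_camera(c);pickle.dump(r,open(f"v{c}.pkl","wb"));cv2.imwrite(f"pics/o_{c}.png",r["pixels"])
    L=trace("camera_head",c);print(c,[(round(x["confidence"],2),x["extent"]) for x in L][:2])
    if L: pickle.dump(L[0]["region"],open(f"vm{c}.pkl","wb"))
E
```

```text
[-0.98  0.58  0.13  2.33  1.74  1.37  1.52]
[-0.76405387  0.46229634  0.11760717  2.16168754  1.31784415  1.32294641
  1.67207055]
via 26.49 [0.5338 0.0152 0.2473] [-0.4 -0.4 -1.1] 0.014
view 27.35 [0.5382 0.1385 0.2297] [-1.2  0.8 -0.6] 0.0143
wrist [(0.97, [138.0, 178.5, 224.0, 275.0])]
scene [(0.63, [431.2, 216.7, 484.3, 264.1])]
top [(0.86, [243.5, 116.7, 266.4, 163.1]), (0.61, [254.1, 230.3, 264.0, 245.5])]
```

View pics/o_wrist.png

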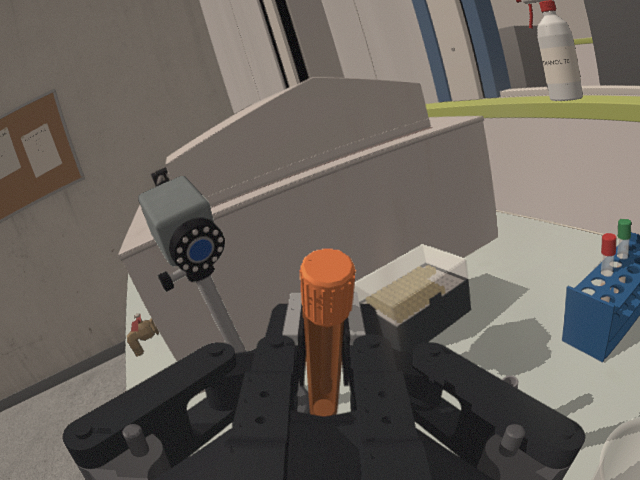

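View pics/o_scene.png

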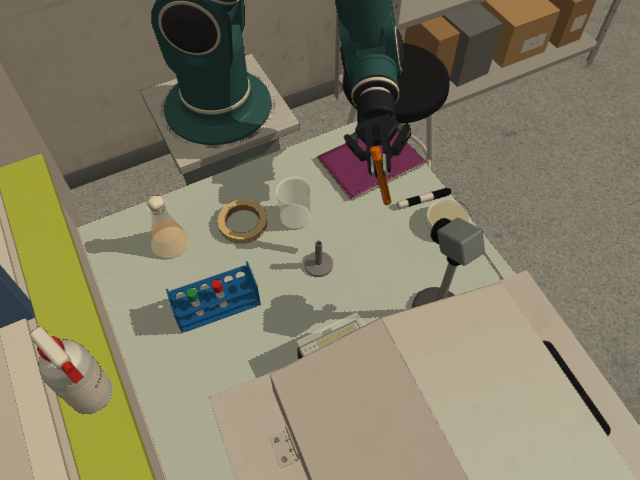

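```bash
python3 - <<'E'
from snap import *
r=pickle.load(open("vwrist.pkl","rb"))
x0,y0,s=110,140,5
im=cv2.resize(r["pixels"][y0:y0+115,x0:x0+150],None,fx=s,fy=s,interpolation=cv2.INTER_CUBIC)
cv2.imwrite("pics/p0.png",im)
Rc=(Rn.from_euler('z',.146)*Rn.from_euler('y',-.4363)).as_matrix();L=np.array([.6994,.1621,.231])
def d(p,c):
    for u in proj(r,np.array(p)@Rc.T+L,True): cv2.circle(im,tuple(((u-[x0,y0]+.5)*s).astype(int)),4,c,-1)
d([[0,0,0]],(0,0,255))
d([[b,y,z] for b in(.025,.08) for y in(-.025,.025) for z in(-.025,.025)],(0,255,0))
cv2.imwrite("pics/p.png",im)
print(proj(r,[L],True),ray(r,(320,240),True))
E
```

```text
[[201.86875462 250.10089102]] (array([0.41517448, 0.1788159 , 0.31493026]), array([ 0.86365596, -0.34871228, -0.36400292]))
```

View pics/p.png

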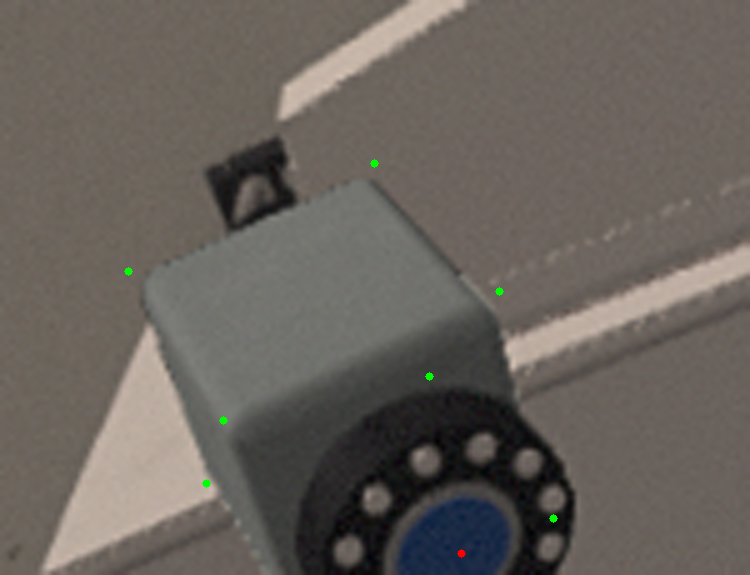

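View pics/p0.png

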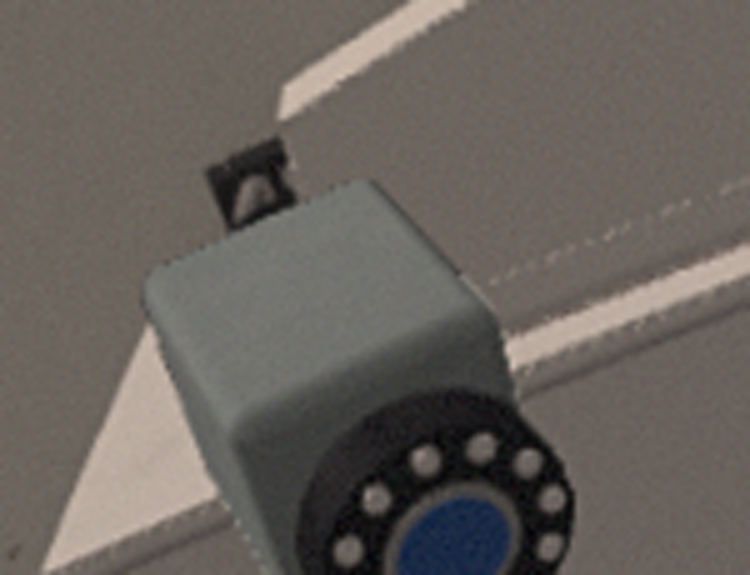

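```bash
python3 - <<'E'
from snap import *
r=pickle.load(open("vwrist.pkl","rb"))
x0,y0,s=150,180,5
im=cv2.resize(r["pixels"][y0:y0+120,x0:x0+130],None,fx=s,fy=s,interpolation=cv2.INTER_CUBIC)
L=np.array([.6994,.1621])
for yaw,c in((5,(255,0,0)),(8.4,(0,255,0)),(12,(0,0,255))):
    f=L+.045*np.array([np.cos(np.radians(yaw)),np.sin(np.radians(yaw))])
    pts=proj(r,[[f[0],f[1],z] for z in(.18,.15,.12,.09)],True)
    for u in pts: cv2.circle(im,tuple(((u-[x0,y0]+.5)*s).astype(int)),3,c,-1)
    print(yaw,pts.round(1).tolist())
cv2.imwrite("pics/q.png",im)
r=pickle.load(open("w2wrist.pkl","rb"));x0,y0=450,0
im=cv2.resize(r["pixels"][y0:y0+110,x0:x0+150],None,fx=s,fy=s,interpolation=cv2.INTER_CUBIC)
for yaw,c in((5,(255,0,0)),(8.4,(0,255,0)),(12,(0,0,255))):
    f=L+.045*np.array([np.cos(np.radians(yaw)),np.sin(np.radians(yaw))])
    t=np.linspace(0,2*np.pi,40)
    for u in proj(r,np.c_[f[0]+.05*np.cos(t),f[1]+.05*np.sin(t),t*0+.010],True): cv2.circle(im,tuple(((u-[x0,y0]+.5)*s).astype(int)),2,c,-1)
cv2.imwrite("pics/q2.png",im)
E
```

```text
5 [[211.2, 288.3], [223.3, 314.1], [235.0, 338.0], [246.1, 359.8]]
8.4 [[208.7, 289.6], [221.0, 315.4], [232.8, 339.3], [244.0, 361.1]]
12 [[206.2, 291.0], [218.6, 316.9], [230.5, 340.7], [241.8, 362.5]]
```

View pics/q.png

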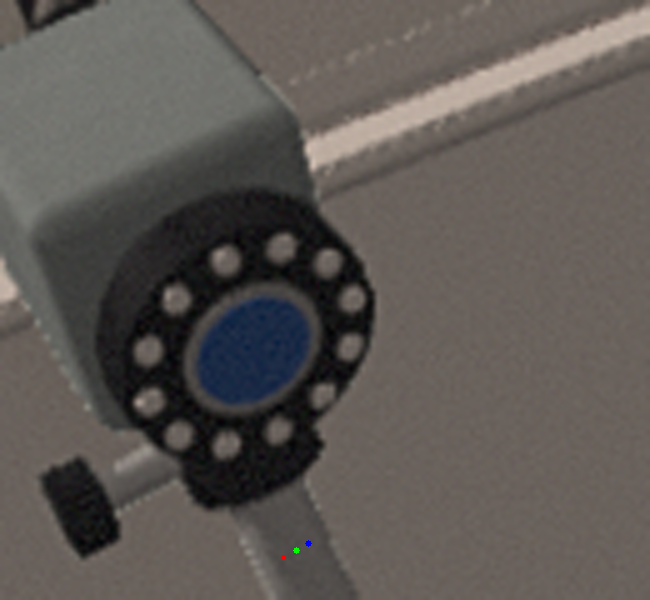

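View pics/q2.png

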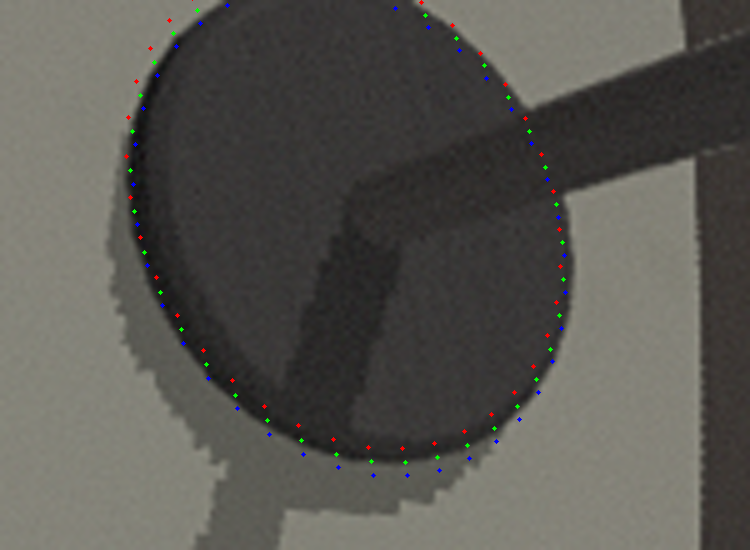

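```bash
python3 - <<'E'
from snap import *
F=np.array([.5918,.1467,.1803]);yaw=.146
tcp,rpy,Rc=present(F,yaw,290)
q=kin.inverse_kinematics(tcp,rpy);print(np.round(q,2))
bot.move_straight(tcp,rpy,v=.08);bot.sleep(.4);show("final");st=status.state();print(st["orientation"]-rpy,st["tcp_pos"]-tcp)
z=Rc[:,2]
P=[F-z*.05,F,F+z*.05,F+z*.072];pickle.dump(P,open("P.pkl","wb"))
T=[]
for c,(x0,y0,w,h) in dict(wrist=(250,220,130,200),scene=(370,170,80,123),top=(220,170,80,123)).items():
    r=vision.read_camera(c);pickle.dump(r,open(f"f{c}.pkl","wb"));cv2.imwrite(f"pics/r_{c}.png",r["pixels"])
    u=proj(r,P,c=="wrist");print(c,u.round(1).tolist())
    if c!="wrist":
        cx,cy=u[1].astype(int);x0,y0=cx-w//2,cy-h//2
    s=560/h;im=cv2.resize(r["pixels"][y0:y0+h,x0:x0+w],(int(w*s*.72),560),interpolation=cv2.INTER_CUBIC)
    for k in u: cv2.circle(im,(int((k[0]-x0+.5)*s*.72),int((k[1]-y0+.5)*s)),2,(255,255,0),-1)
    T.append(im)
    L=trace("open_tube",c);print([(round(x["confidence"],2),x["extent"]) for x in L][:1])
cv2.imwrite("pics/s.png",np.hstack(T)[:, :800]);print(np.hstack(T).shape)
E
```

```text
[-0.87  0.66  0.11  1.94  1.28  1.37  1.7 ]
final 28.84 [0.5842 0.1362 0.2075] [ 0.2  0.8 -0.2] 0.0144
[3.42623864e-05 2.88166574e-04 4.59463851e-04] [-1.77234722e-04  1.50035381e-05  2.96405039e-05]
wrist [[323.4, 412.3], [323.3, 373.4], [323.1, 308.4], [323.0, 265.2]]
[(0.72, [307.6, 320.3, 344.7, 413.6])]
scene [[400.5, 227.1], [395.9, 205.7], [391.0, 183.3], [388.8, 173.0]]
[(0.78, [390.4, 188.0, 404.2, 231.3])]
top [[262.7, 212.6], [261.2, 216.8], [259.5, 221.3], [258.8, 223.4]]
[]
(560, 786, 3)
```

View pics/s.png

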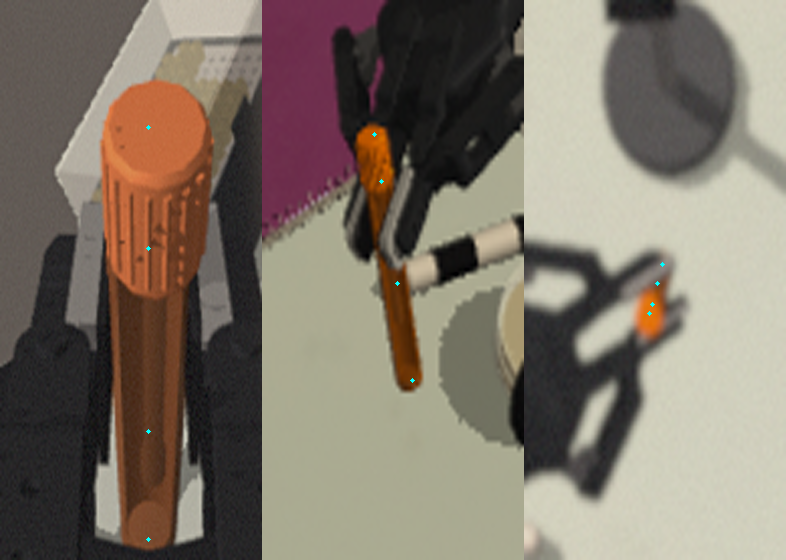

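View pics/r_wrist.png

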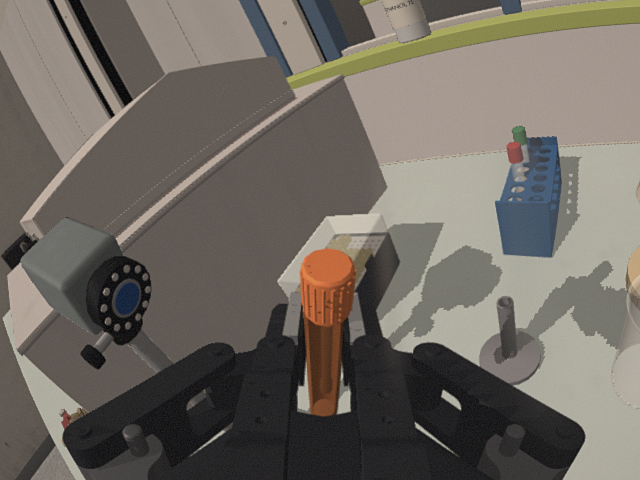

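```bash
python3 - <<'E'
from snap import *
P=np.array(pickle.load(open("P.pkl","rb")));F=P[1]
def crop(c,x0,y0,w,h,s): return cv2.resize(pickle.load(open(f"f{c}.pkl","rb"))["pixels"][y0:y0+h,x0:x0+w],(w*s,h*s),interpolation=cv2.INTER_CUBIC)
cv2.imwrite("pics/t.png",np.hstack([crop("scene",375,160,45,75,8),crop("top",240,200,36,60,10)]))
# silhouette fit of wrist + scene: colour mask orange/amber
for c in("scene","wrist"):
    r=pickle.load(open(f"f{c}.pkl","rb"));hsv=cv2.cvtColor(r["pixels"],cv2.COLOR_BGR2HSV)
    m=((hsv[...,0]<16)&(hsv[...,1]>140)&(hsv[...,2]>50)).astype(np.uint8)
    n,l,st,_=cv2.connectedComponentsWithStats(m)
    u=proj(r,[P[3]-0.005*(P[3]-P[0])],c=="wrist")[0].astype(int);k=l[u[1],u[0]]
    print(c,k,st[k] if k else None)
    mm=l==k
    U=proj(r,P,c=="wrist")
    for row in range(st[k][1],st[k][1]+st[k][3],max(1,st[k][3]//14)):
        xs=np.nonzero(mm[row])[0]
        if len(xs):
            ax=np.interp(row,U[::-1,1],U[::-1,0])
            print(row,xs.min(),xs.max(),"mid",(xs.min()+xs.max())/2,"pred axis",ax.round(1))
E
```

```text
scene 48 [383 171  21  59 410]
171 387 390 mid 388.5 pred axis 388.8
175 383 394 mid 388.5 pred axis 389.2
179 384 394 mid 389.0 pred axis 390.1
183 385 394 mid 389.5 pred axis 390.9
187 387 393 mid 390.0 pred axis 391.8
191 388 392 mid 390.0 pred axis 392.7
195 389 390 mid 389.5 pred axis 393.6
199 390 390 mid 390.0 pred axis 394.4
203 391 398 mid 394.5 pred axis 395.3
207 392 399 mid 395.5 pred axis 396.2
211 393 400 mid 396.5 pred axis 397.0
215 394 400 mid 397.0 pred axis 397.9
219 395 401 mid 398.0 pred axis 398.8
223 396 402 mid 399.0 pred axis 399.7
227 397 403 mid 400.0 pred axis 400.5
wrist 2 [ 300  249   56  167 6417]
249 324 333 mid 328.5 pred axis 323.0
260 304 351 mid 327.5 pred axis 323.0
271 300 355 mid 327.5 pred axis 323.0
282 301 354 mid 327.5 pred axis 323.0
293 301 352 mid 326.5 pred axis 323.1
304 302 351 mid 326.5 pred axis 323.1
315 303 347 mid 325.0 pred axis 323.1
326 304 342 mid 323.0 pred axis 323.1
337 305 341 mid 323.0 pred axis 323.2
348 305 340 mid 322.5 pred axis 323.2
359 306 340 mid 323.0 pred axis 323.2
370 308 339 mid 323.5 pred axis 323.2
381 309 338 mid 323.5 pred axis 323.3
392 310 337 mid 323.5 pred axis 323.3
403 310 336 mid 323.0 pred axis 323.3
414 312 331 mid 321.5 pred axis 323.4
```

View pics/t.png

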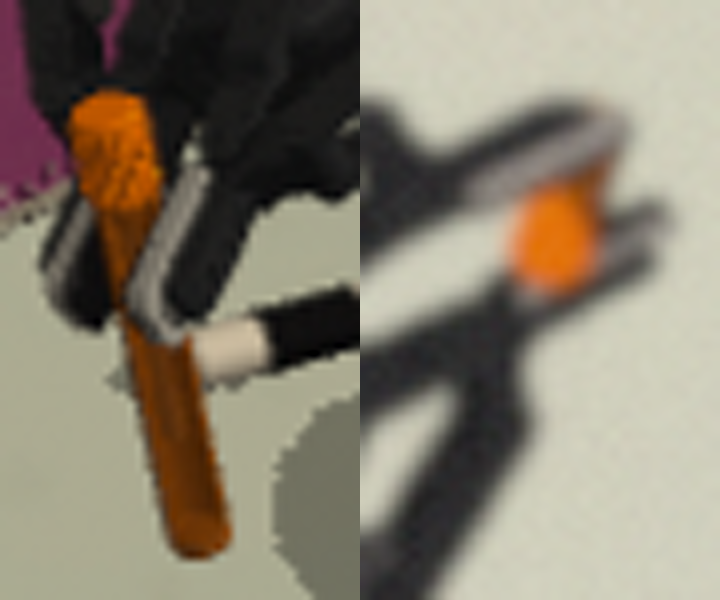

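```bash
python3 - <<'E'
from snap import *
P=np.array(pickle.load(open("P.pkl","rb")));F=P[1];z=P[2]-P[0];z/=np.linalg.norm(z)
e1=np.cross(z,[0,1,0]);e1/=np.linalg.norm(e1);e2=np.cross(z,e1);t=np.linspace(0,2*np.pi,60)
for c in("scene","wrist"):
    r=pickle.load(open(f"f{c}.pkl","rb"));w=c=="wrist"
    def circ(h,R): return proj(r,F+z*h+R*(np.outer(np.cos(t),e1)+np.outer(np.sin(t),e2)),w)
    for n,h,R in(("bot",-.05,.008),("rounded",-.042,.008),("rim",.05,.008),("capbase",.05,.0085),("captop",.072,.0085)):
        u=circ(h,R);print(c,n,"rows",u[:,1].min().round(1),u[:,1].max().round(1),"cols",u[:,0].min().round(1),u[:,0].max().round(1))
r=pickle.load(open("fwrist.pkl","rb"));cv2.imwrite("pics/u.png",cv2.resize(r["pixels"][240:340,280:370],None,fx=6,fy=6,interpolation=cv2.INTER_CUBIC))
E
```

```text
scene bot rows 224.6 229.6 cols 396.4 404.7
scene rounded rows 221.2 226.2 cols 395.7 404.0
scene rim rows 180.9 185.7 cols 386.7 395.3
scene capbase rows 180.7 185.8 cols 386.4 395.6
scene captop rows 170.5 175.6 cols 384.1 393.4
wrist bot rows 399.9 425.1 cols 309.4 337.4
wrist rounded rows 394.4 420.4 cols 308.9 337.8
wrist rim rows 291.1 327.0 cols 300.4 345.8
wrist capbase rows 290.1 328.2 cols 299.0 347.2
wrist captop rows 246.4 286.0 cols 295.6 350.5
```

View pics/u.png

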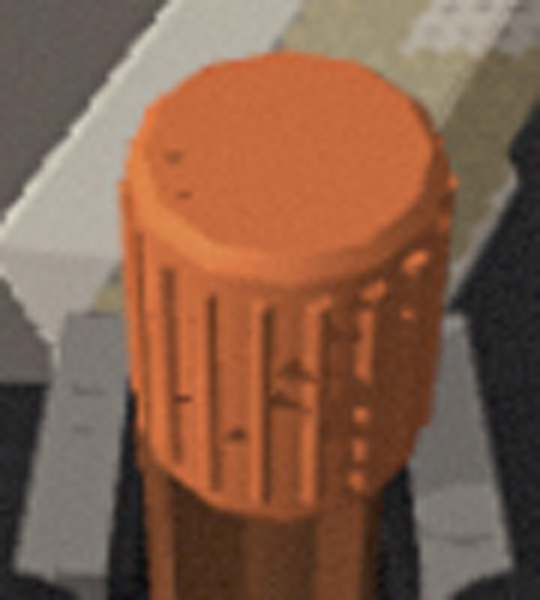

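```bash
python3 - <<'E'
from snap import *
show("pre");print(np.abs(status.state()["qd"]).max())
print(ticket.close_job());
E
```

```text
pre 29.14 [0.5844 0.1361 0.2074] [ 0.1 -0.2 -0.5] 0.0141
0.0019694859348681933
the job is handed in; nothing more can be done
None
```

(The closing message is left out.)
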